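Open the released bay of a terminal box by its captive screw

ROBOT

A 6-joint arm with a two-finger parallel gripper is mounted at the origin on a cart in front of the work surface, level with it; the furniture and walls round the work are solid. World frame = base frame: x ahead of the robot, y to its left, z up, the work surface at z = 0. Lengths are in m, angles in rad, forces in N, time in s.
With the tool pointing down it reaches from about 0.35 to 0.95 m from the base axis. Payload 17.4 kg.
Tool frame: the origin (TCP) lies at the very end of the fingers, on their centre line; the grasp point (between the pads) lies 19 mm behind it; z points along the fingers, y is the direction in which the jaws open and shut (so a half turn about z gives the same grasp; the last joint's range is limited). The gripper opens to 93 mm and grips with 3 to 60 N. Pads are 15 mm wide; open, the fingers measure 128 mm over their backs; the gripper's body (75 mm by 188 mm) begins 65 mm behind the grasp point.
Start: joints at [0.661, 0.116, 1.442, -0, 1.584, -0.038], TCP at [0.517, 0.434, 0.18] pointing down, gripper open.
Joint ranges: [-2.83, 2.83], [-0.83, 2.19], [0.07, 2.5], [-1.14, 4.28], [0.01, 3], [-2.97, 2.97]. Speed limits (rad/s): [1.89, 1.89, 2.22, 3.14, 3.14, 3.14].

INTERFACE

Orientations are given as a unit quaternion [x, y, z, w].
In Python, from station import * gives the robot as it stands.
- The arm moves only by the shell command python3 -m handwheel 'ROWS' [FORCE]. ROWS is JSON, one flat list of numbers, 7 for each row, row after row: the shift along the tool's x, y, z in mm, then the turn, a rotation vector about the tool's x, y, z in rad, then the closure, from -1 (fully open) to 1 (shut). A call has 1 to 20 rows; each row is the pose to reach, as a shift and turn from the pose measured when the call began, along the tool's axes at that moment; what a row does not reach only later rows make up. A row lasts 1/12 s, in which the tool goes at most 41.7 mm and 7.16 degrees, less where a joint would pass 70% of its speed; a pose out of reach is approached as far as the arm can. A call with a gripper value outside its range is refused whole. The fingers move at their own pace and stop on an object; FORCE is the grip in N (left out, the last holds). Time passes only in rows, so rows that repeat a pose let the fingers close. It gives the time, the measured TCP pose, the force and the opening at its end, in the units of the state.
- sense(): the state, without advancing time (a new reading comes with each control period).
- read_camera(name): name is "scene" or "side" or "wrist"; returns the picture (384x512x3 uint8, red, green, blue); there is no depth.
- camera_params(name): a dict with "intrinsics" (3x3 intrinsics, pixels), "dist" ([k1, k2, p1, p2, k3] as OpenCV has them; the pictures are not rectified), "pose" (4x4, takes a point from camera to world coordinates); the wrist camera has in their place "hand_eye" (4x4, takes a point from camera to tool coordinates, whose origin is the TCP and whose axes are the flange's). Camera axes: x right, y down, z forward; pixel columns grow to the right and rows downward; lengths in m; the calibration is good to about 2 mm. A picture is of the moment at which its call begins: read the wrist's pose just before it. camera_params takes no time and is no camera call.
- finish_job(): hands the job in, once; it reports no verdict.
Trained networks look in the newest picture that a camera, given by its name, has taken for a name from the list of things; names that differ only in an ending like _2 or _b are one class to them, and where a whole thing is asked for, a point or a joint stands for the part that bears it (a point fixed in the world has none). Each returns a list of dicts, best first, with "p" (0 to 1); they miss things now and then, are a little off and sometimes report something else, mostly with a low value. They report only what shows in the picture. A call takes as long as a camera call.
- search_frame(camera, thing): "rect" ([left, top, right, bottom] in pixels, round what is visible of it).
The state is a dict: "t": time; "joint_pos": joint angles; "qd": joint speeds; "tau": joint torques, N m; "position": TCP position; "tcp_rot": TCP orientation; "ft_force": force on the tool from outside, world axes, zero at the start; "moment": the same for the moment, N m; "width": finger opening in m.
Only numpy, scipy, OpenCV 4.12 (cv2) and the standard library are available. Lean on these libraries where they do the work, as an engineer would, in place of code of your own. Each camera call takes 0.05 s, during which the arm holds its last target.

TASK

I need to get at the fuses in the bay of the terminal box that has the green tag behind it. Its spring-loaded captive screw has dropped in: pull the black knob outward until the thread can catch, unscrew it counter-clockwise all the way to its stop so that it stays parked up, then slide that bay's cover toward the front of the box until it is fully open, and leave it so. The bay with the red tag is locked out: leave its screw down and its cover shut.

Things in the scene. Friction and masses are not known exactly. Their poses are not given: they have to be found in the camera images.
- term_box: grey steel twin-bay terminal box fixed on the bench, 240 mm (x) x 310 mm (y) x 60 mm tall; origin at the centre of its underside, -x is its front (roughly toward the robot), +y its left, z up. The two bays lie at y = +0.075 (left) and -0.075 (right); shut, each screw's axis is at x = -0.015. Two aluminium rails, 12 mm high, guide each cover.
- cover_left (a joint): sliding aluminium cover of the left bay, 110 mm (front to back) x 112 x 6 mm; 0 = shut, grows as it slides toward the box's front (-x of term_box), 0.060 m = fully open. About 2 N of friction. While its screw is down or only partly driven, the screw's end sits in a hole of the deck and blocks it; it is free once the screw is parked. It slides easily by its knob.
- lift_left (a joint): height of the left captive screw above its down position, m. 0 = down (spring pressed), about 0.009 to 0.0115 = pulled outward to where the thread starts (it cannot be pulled higher before it is turned), about 0.016 = parked. Spring pulls it down with 3 N at 0, 5 N at 0.010, 6 N parked.
- knob_left (a joint): turn of the left screw, rad, counter-clockwise seen from above is positive. Starts between -0.45 and 0.1. Below a lift of 9 mm it only rattles and is blocked beyond about 0.2; held up at 9 to 11.5 mm and turned counter-clockwise past about 0.5 it is carried by the thread, which from there holds it up when released (self-locking) and raises it 5 mm per rad to 1.9; 2.2 = end stop, parked. Torque about 0.1 N m. More than one grasp is usually needed for the turn.
- knob_left_grip (a point): centre of the left screw's black round knurled knob (40 mm diameter, 32 mm tall), on the screw's axis (vertical), 16 mm below the knob's flat top, which bears a white pointer line. Moves with lift and cover. Down, it stands 105 mm above the bench. Under the knob is a fixed steel collar of 36 mm diameter, 28 mm above the cover's underside; when the screw is down the knob rests on it. The two knobs are 150 mm apart.
- place_left (a point): point on the box's rear ledge behind the left bay, 60 mm above the bench, where that bay's tag stands.
- cover_right (a joint): sliding aluminium cover of the right bay, 110 mm (front to back) x 112 x 6 mm; 0 = shut, grows as it slides toward the box's front (-x of term_box), 0.060 m = fully open. About 2 N of friction. While its screw is down or only partly driven, the screw's end sits in a hole of the deck and blocks it; it is free once the screw is parked. It slides easily by its knob.
- lift_right (a joint): height of the right captive screw above its down position, m. 0 = down (spring pressed), about 0.009 to 0.0115 = pulled outward to where the thread starts (it cannot be pulled higher before it is turned), about 0.016 = parked. Spring pulls it down with 3 N at 0, 5 N at 0.010, 6 N parked.
- knob_right (a joint): turn of the right screw, rad, counter-clockwise seen from above is positive. Starts between -0.45 and 0.1. Below a lift of 9 mm it only rattles and is blocked beyond about 0.2; held up at 9 to 11.5 mm and turned counter-clockwise past about 0.5 it is carried by the thread, which from there holds it up when released (self-locking) and raises it 5 mm per rad to 1.9; 2.2 = end stop, parked. Torque about 0.1 N m. More than one grasp is usually needed for the turn.
- knob_right_grip (a point): centre of the right screw's black round knurled knob (40 mm diameter, 32 mm tall), on the screw's axis (vertical), 16 mm below the knob's flat top, which bears a white pointer line. Moves with lift and cover. Down, it stands 105 mm above the bench. Under the knob is a fixed steel collar of 36 mm diameter, 28 mm above the cover's underside; when the screw is down the knob rests on it. The two knobs are 150 mm apart.
- place_right (a point): point on the box's rear ledge behind the right bay, 60 mm above the bench, where that bay's tag stands.
- green_tag: green sloping plate 60 x 44 mm fixed on the rear ledge behind one of the bays, left or right: released for work. Origin at its foot, 60 mm above the bench; it stands up to 30 mm above the ledge.
- red_tag: the same in red, behind the other bay: locked out.

How it is judged:
By the outcome, as a careful person would: the job done as asked, in the order asked, and still so for the second after the job is handed in, with the robot touching nothing.
It also fails if it takes over 45 s, if anything falls off the work surface, if the arm or the gripper's body presses on something with over 40 N, if the wrist force passes 120 N, or if a joint passes its speed limit or range.

## Working session

There is one attempt and no reset: what is moved stays moved. The work goes in short steps, Python scripts to look and compute and a shell command to move; the robot and the scene stay as the last step left them, time stands still between calls to the robot, and variables do not carry over. Pictures are saved under pics/ and viewed, and the job is handed in when it is done.

```bash
ls; mkdir -p pics
python3 - <<'E'
from station import *
import cv2
s=sense();print({k:s[k] for k in ("t","position","tcp_rot","ft_force","width")})
for c in ("scene","side"):
    im=read_camera(c);cv2.imwrite(f"pics/{c}0.png",im[:,:,::-1])
    for n in ("green_tag","red_tag","knob_left_grip","term_box"):
        print(c,n,[(([round(v) for v in d["rect"]]),round(d["p"],2)) for d in search_frame(c,n)[:3]])
E
```

```text
pics
{'t': 0.0, 'position': array([0.51650321, 0.43418984, 0.17941016]), 'tcp_rot': array([ 4.22212866e-01,  9.06496535e-01, -5.09568273e-04, -2.61505666e-04]), 'ft_force': array([ 0.31419123, -0.01390893, -0.41260215]), 'width': 0.09297866405763}
scene green_tag [([237, 175, 272, 201], 0.72)]
scene red_tag [([300, 195, 334, 223], 0.78), ([211, 182, 231, 204], 0.15)]
scene knob_left_grip [([212, 178, 232, 208], 0.91), ([275, 203, 300, 234], 0.66), ([273, 205, 304, 232], 0.38)]
scene term_box [([153, 179, 358, 319], 0.73)]
side green_tag [([238, 173, 265, 191], 0.72)]
side red_tag [([294, 192, 325, 214], 0.89)]
side knob_left_grip [([211, 176, 230, 198], 0.69)]
side term_box [([157, 172, 343, 300], 0.63)]
```

View pics/scene0.png

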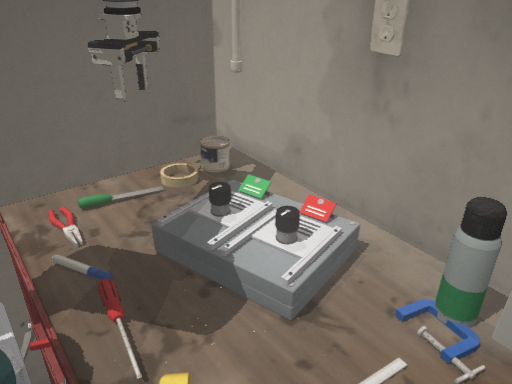

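View pics/side0.png

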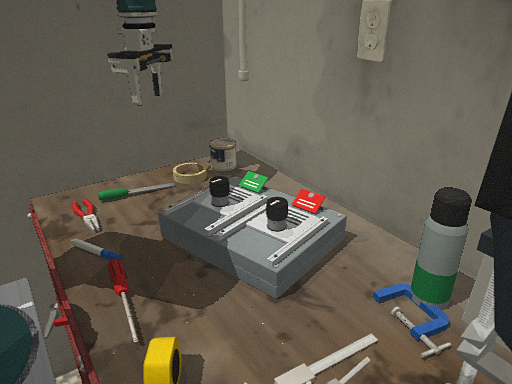

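Run:
```python
from station import *
import numpy as np
np.set_printoptions(precision=4,suppress=True)
for c in ("scene","side"):
    p=camera_params(c);print(p["pose"],p["intrinsics"],p["dist"])
print(camera_params("wrist"))
```

```text
[[ 0.7904 -0.2766  0.5466  0.1489]
 [-0.6124 -0.3797  0.6934 -0.5087]
 [ 0.0157 -0.8828 -0.4695  0.4856]
 [ 0.      0.      0.      1.    ]] [[429.7221   0.     260.0791]
 [  0.     429.7221 192.3533]
 [  0.       0.       1.    ]] [-0.0045  0.      0.      0.      0.    ]
[[ 0.8262 -0.2544  0.5027  0.1707]
 [-0.5634 -0.3684  0.7395 -0.5784]
 [-0.003  -0.8942 -0.4477  0.4771]
 [ 0.      0.      0.      1.    ]] [[404.262    0.     257.7262]
 [  0.     404.262  189.5651]
 [  0.       0.       1.    ]] [-0.0055  0.      0.      0.      0.    ]
{'intrinsics': array([[309.5837,   0.    , 254.2207],
       [  0.    , 309.5837, 191.3126],
       [  0.    ,   0.    ,   1.    ]]), 'dist': array([0.0052, 0.    , 0.    , 0.    , 0.    ]), 'hand_eye': array([[ 0.    , -0.9541, -0.2993,  0.0839],
       [ 1.    , -0.    ,  0.0002, -0.0002],
       [-0.0002, -0.2993,  0.9541, -0.2051],
       [ 0.    ,  0.    ,  0.    ,  1.    ]])}
```

The green tag (scene ~255,187) is directly behind the image-left knob (220,193). The red tag (318,208) is behind the right knob (287,218). So the left bay is the one to open.

```bash
cat > h.py <<'E'
from station import *
import numpy as np, cv2
from scipy.spatial.transform import Rotation as R
np.set_printoptions(precision=4,suppress=True)
def campose(c,s=None):
    p=camera_params(c)
    if c!="wrist": return p,np.array(p["pose"])
    T=np.eye(4);T[:3,:3]=R.from_quat(s["tcp_rot"]).as_matrix();T[:3,3]=s["position"]
    return p,T@np.array(p["hand_eye"])
def ray(c,uv,z,s=None):
    p,T=campose(c,s)
    n=cv2.undistortPoints(np.array([[uv]],float),np.array(p["intrinsics"]),np.array(p["dist"]))[0,0]
    d=T[:3,:3]@np.array([n[0],n[1],1]);o=T[:3,3]
    return o+d*(z-o[2])/d[2]
def proj(c,P,s=None):
    p,T=campose(c,s);Ti=np.linalg.inv(T)
    return cv2.projectPoints(np.array([P],float),cv2.Rodrigues(Ti[:3,:3])[0],Ti[:3,3],np.array(p["intrinsics"]),np.array(p["dist"]))[0][0,0]
def totool(P,s): # shift in tool axes mm
    return R.from_quat(s["tcp_rot"]).inv().apply(np.array(P)-s["position"])*1000
E
python3 - <<'E'
from h import *
for c,uvs in (("scene",[(220,192),(287,217),(255,187),(318,208)]),("side",[(219,187),(277,208),(254,182),(309,201)])):
    for uv,z in zip(uvs,[.105,.105,.075,.075]): print(c,uv,ray(c,uv,z))
s=sense();print(R.from_quat(s["tcp_rot"]).as_matrix())
E
for c in scene side; do python3 -c "
import cv2;a=cv2.imread('pics/${c}0.png')[160:260,150:350];cv2.imwrite('pics/${c}0z.png',cv2.resize(a,None,fx=4,fy=4,interpolation=2))";done
```

```text
scene (220, 192) [0.5319 0.0991 0.105 ]
scene (287, 217) [ 0.5744 -0.0444  0.105 ]
scene (255, 187) [0.633  0.1228 0.075 ]
scene (318, 208) [ 0.6776 -0.0179  0.075 ]
side (219, 187) [0.5289 0.0921 0.105 ]
side (277, 208) [ 0.5747 -0.0484  0.105 ]
side (254, 182) [0.6371 0.123  0.075 ]
side (309, 201) [ 0.6807 -0.0197  0.075 ]
[[-0.6434  0.7655 -0.0001]
 [ 0.7655  0.6434 -0.    ]
 [-0.     -0.0001 -1.    ]]
```

View pics/scene0z.png

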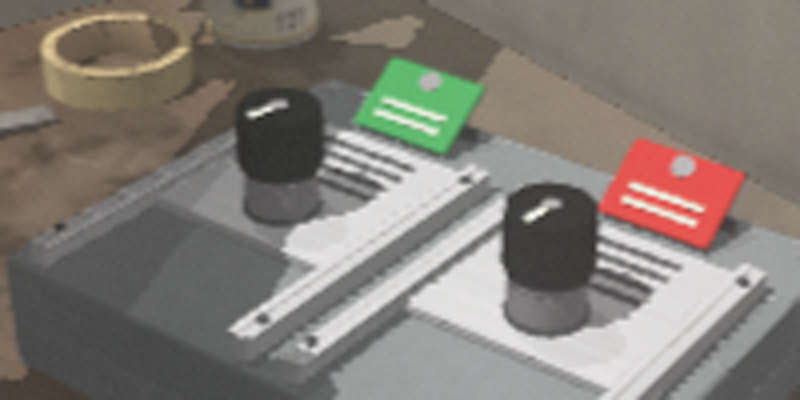

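```bash
python3 -c "
from h import *
s=sense();print(totool([.53,.097,.185],s))"
```

```text
[-266.7527 -206.848    -4.8808]
```

```bash
python3 -m handwheel '[-30,-23,-5,0,0,0.12,-1, -60,-46,-5,0,0,0.24,-1, -90,-70,-5,0,0,0.36,-1, -120,-93,-5,0,0,0.48,-1, -150,-116,-5,0,0,0.6,-1, -180,-139,-5,0,0,0.72,-1, -210,-163,-5,0,0,0.84,-1, -240,-186,-5,0,0,0.96,-1, -267,-207,-5,0,0,1.08,-1, -267,-207,-5,0,0,1.2,-1, -267,-207,-5,0,0,1.32,-1, -267,-207,-5,0,0,1.44,-1, -267,-207,-5,0,0,1.56,-1, -267,-207,-5,0,0,1.68,-1, -267,-207,-5,0,0,1.8,-1, -267,-207,-5,0,0,1.8,-1, -267,-207,-5,0,0,1.8,-1]'
python3 - <<'E'
from h import *
s=sense();print(s["t"],s["position"],s["joint_pos"],s["ft_force"],R.from_quat(s["tcp_rot"]).as_matrix())
im=read_camera("wrist");cv2.imwrite("pics/w1.png",im[:,:,::-1])
for n in ("knob_left_grip","green_tag","red_tag"):
  for d in search_frame("wrist",n)[:3]: print(n,np.round(d["rect"],1),d["p"])
print(proj("wrist",[.53,.097,.121],s))
E
```

```text
t: 1.92
position: [0.53, 0.0968, 0.1852]
tcp_rot: [0.972, 0.235, 0.0, 0.0]
ft_force: [0.7, -0.5, 0.4]
width: 0.0933
1.9167 [0.53   0.0968 0.1852] [ 0.1332 -0.1843  1.7262  0.      1.5996  1.2304] [ 0.6966 -0.5493  0.3526] [[ 0.8899  0.4561  0.0001]
 [ 0.4561 -0.8899  0.    ]
 [ 0.0001  0.     -1.    ]]
knob_left_grip [234.4 161.1 278.8 213.5] 0.6
green_tag [244.3  41.4 318.5  93.9] 0.61
red_tag [388.9  73.2 473.6 120.8] 0.63
[254.0238 190.4425]
```

View pics/w1.png

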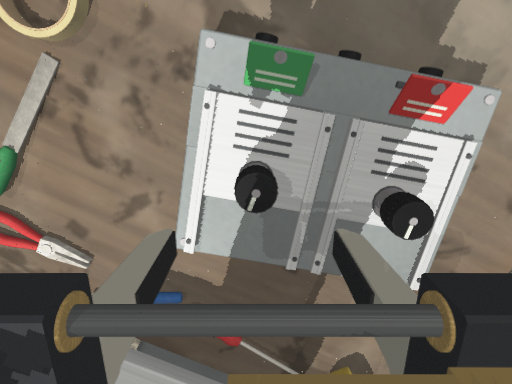

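Run:
```python
from h import *
im=cv2.imread("pics/w1.png")
cv2.imwrite("pics/w1z.png",cv2.resize(im[150:250,200:450],None,fx=3.2,fy=3.2,interpolation=2))
s=sense()
g=im.max(2).astype(int)
for (u,v) in ((256,190),(407,215)):
    m=np.zeros(g.shape,np.uint8);m[v-32:v+32,u-32:u+32]=(g<45)[v-32:v+32,u-32:u+32]
    n,l,st,ce=cv2.connectedComponentsWithStats(m);i=1+st[1:,4].argmax();print(st[i],ce[i])
L=ray("wrist",(256,190.5),.121,s);Rr=ray("wrist",(412,219),.121,s)
print(L,Rr,L-Rr,np.linalg.norm(L-Rr))
for a,b in (((329,115),(292,268)),((208,96),(187,244))):
    A=ray("wrist",a,.072,s);B=ray("wrist",b,.072,s);d=A-B;print(A,B,np.arctan2(d[1],d[0]))
```

```text
[ 235  165   42   48 1018] [260.1896 187.0972]
[ 380  192   54   47 1692] [405.9119 213.906 ]
[0.5308 0.0954 0.121 ] [ 0.5724 -0.0474  0.121 ] [-0.0416  0.1428  0.    ] 0.14876002259975943
[0.6209 0.0593 0.072 ] [0.4522 0.0075 0.072 ] 0.29797020097012805
[0.5824 0.1746 0.072 ] [0.4249 0.129  0.072 ] 0.2815745426179472
```

View pics/w1z.png

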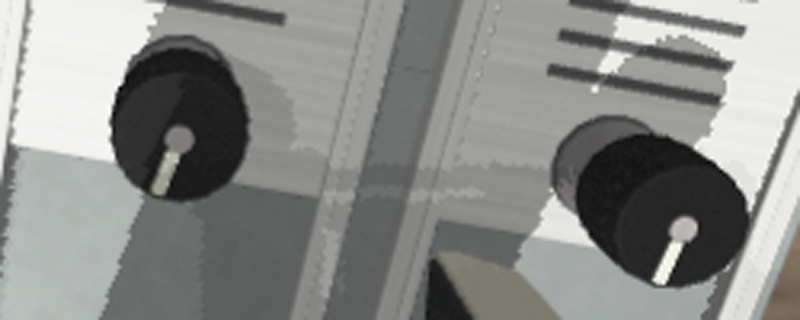

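Run:
```python
from h import *
s=sense()
L=ray("wrist",(256.2,193.1),.121,s);Rr=ray("wrist",(413.8,221.6),.121,s);d=L-Rr
print(L,Rr,d,np.linalg.norm(d),"yaw",np.arctan2(-d[0],d[1]))
P=ray("wrist",(200+158/3.2,150+193/3.2),.121,s)-L;print("pointer ang rel box -x",np.arctan2(P[1],P[0])+np.pi-0.285)
for c in("scene","side"): print(c,proj(c,[*L[:2],.105]),proj(c,[*L[:2],.121]))
print(totool([L[0],L[1],.086],s))
```

```text
[0.5287 0.0941 0.121 ] [ 0.571  -0.0505  0.121 ] [-0.0423  0.1446  0.    ] 0.15065135516115707 yaw 0.2849097157880439
pointer ang rel box -x -0.1719967836835255
scene [219.997  193.4878] [219.7547 185.8803]
side [218.4324 186.668 ] [218.0733 179.7311]
[-2.4482  1.7467 99.1446]
```

```bash
python3 -m handwheel '[-2.4,1.7,30,0,0,0,-1, -2.4,1.7,60,0,0,0,-1, -2.4,1.7,80,0,0,0,-1, -2.4,1.7,96,0,0,0,-1, -2.4,1.7,96,0,0,0,-1, -2.4,1.7,96,0,0,0,0.2, -2.4,1.7,96,0,0,0,0.5, -2.4,1.7,96,0,0,0,1, -2.4,1.7,96,0,0,0,1, -2.4,1.7,96,0,0,0,1, -2.4,1.7,96,0,0,0,1, -2.4,1.7,96,0,0,0,1]' 40
python3 - <<'E'
from h import *
s=sense();print(s["t"],s["position"],s["ft_force"],s["moment"],s["width"])
im=read_camera("wrist");cv2.imwrite("pics/w2.png",im[:,:,::-1])
E
```

```text
t: 3.12
position: [0.5288, 0.0942, 0.0894]
tcp_rot: [0.972, 0.234, 0.0, 0.0]
ft_force: [0.3, 0.0, 0.2]
width: 0.0505
3.1167 [0.5288 0.0942 0.0894] [0.26   0.03   0.2235] [ 0.0044  0.1777 -0.0312] 0.05047211742112955
```

View pics/w2.png

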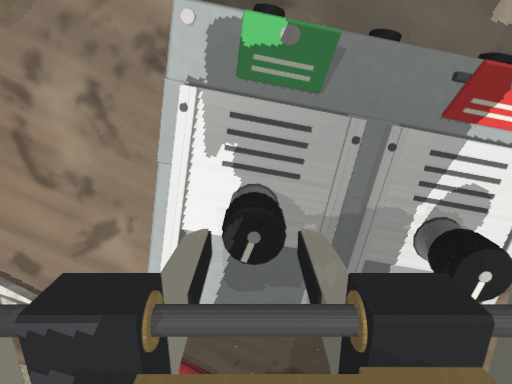

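```bash
python3 -m handwheel '[0,0,0,0,0,0,1, 0,0,0,0,0,0,1, 0,0,0,0,0,0,1, 0,0,0,0,0,0,1, 0,0,0,0,0,0,1]' 40
python3 - <<'E'
from h import *
s=sense();print(s["position"],s["ft_force"],s["moment"],s["width"],proj("wrist",[*s["position"][:2],.121],s))
im=read_camera("wrist");cv2.imwrite("pics/w3.png",im[:,:,::-1])
E
```

```text
t: 3.58
position: [0.5287, 0.0942, 0.0893]
tcp_rot: [0.972, 0.234, 0.0, 0.0]
ft_force: [-0.3, -0.7, -0.8]
width: 0.0139
[0.5287 0.0942 0.0893] [-0.3409 -0.6505 -0.838 ] [ 0.0134  0.1133 -0.0739] 0.013892748971343145 [254.2998 236.79  ]
```

View pics/w3.png

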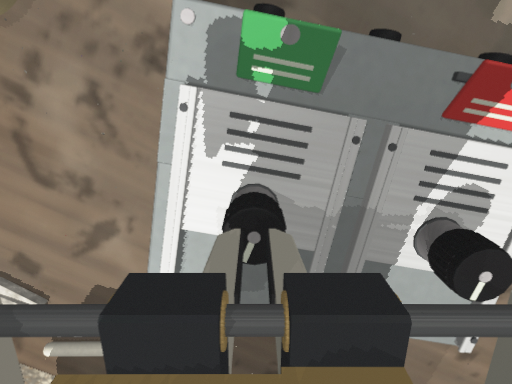

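The fingers closed to 14 mm without meeting the knob. I'll look closer before going on.

Run:
```python
from h import *
s=sense()
a=[]
for c in ("scene","side"):
    im=read_camera(c)[:,:,::-1]
    for z in (0.0893,0.1083): print(c,proj(c,[*s["position"][:2],z]))
    a.append(cv2.resize(im[60:260,130:330],None,fx=2,fy=2,interpolation=2))
cv2.imwrite("pics/ss4.png",np.hstack(a))
im=cv2.imread("pics/w3.png");cv2.imwrite("pics/w3z.png",cv2.resize(im[170:320,160:360],None,fx=4,fy=4,interpolation=2))
```

```text
scene [220.2407 200.8061]
scene [219.9577 191.921 ]
side [218.7895 193.3534]
side [218.3693 185.2391]
```

View pics/ss4.png

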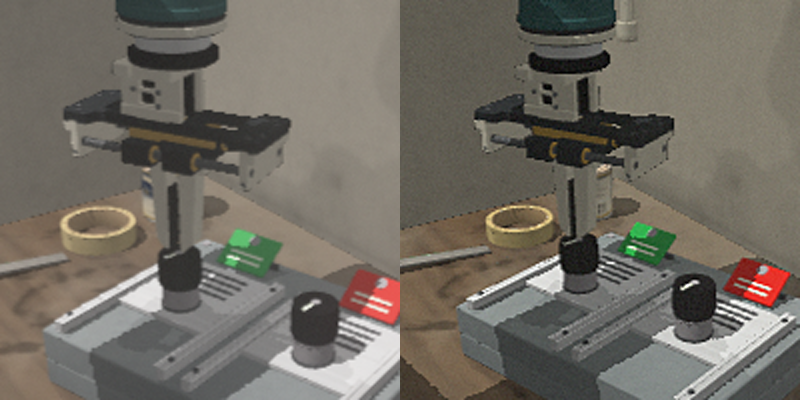

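View pics/w3z.png

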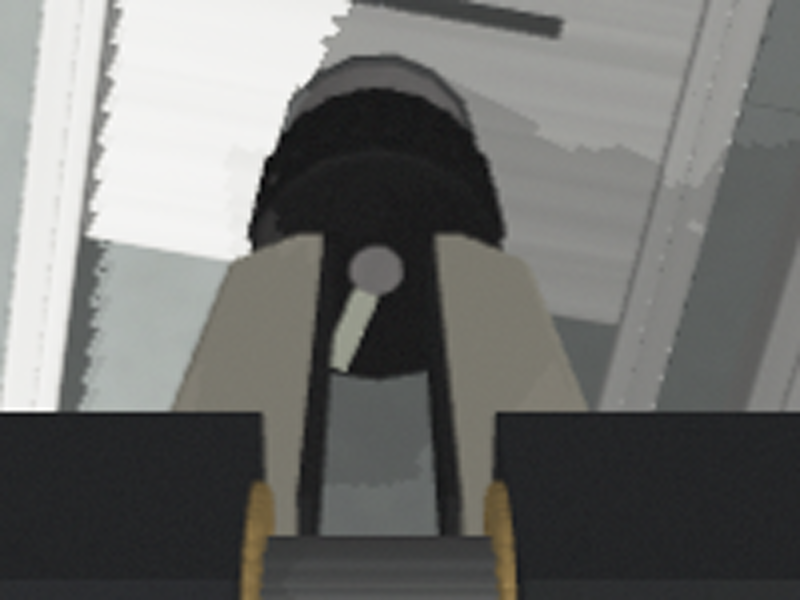

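Run:
```python
from h import *
p=np.array([.5165,.4342,.1794]);y=np.array([.7655,.6434,0])
for h in (0,.02,.04):
  for k in (-.0465,.0465):
    P=p+y*k+[0,0,h];print(h,k,proj("scene",P),proj("side",P))
a=[cv2.resize(cv2.imread(f"pics/{c}0.png")[0:120,70:190],None,fx=3.3,fy=3.3,interpolation=2) for c in("scene","side")]
cv2.imwrite("pics/g0.png",np.hstack(a))
```

```text
0 -0.0465 [124.9289 117.0101] [139.8365 120.0981]
0 0.0465 [143.4967 105.2996] [157.6927 110.3628]
0.02 -0.0465 [123.7394 108.2767] [138.7701 112.309 ]
0.02 0.0465 [142.5692  97.1418] [156.8514 103.0672]
0.04 -0.0465 [122.5268  99.3698] [137.6851 104.3813]
0.04 0.0465 [141.625   88.8349] [155.9965  95.6513]
```

View pics/g0.png

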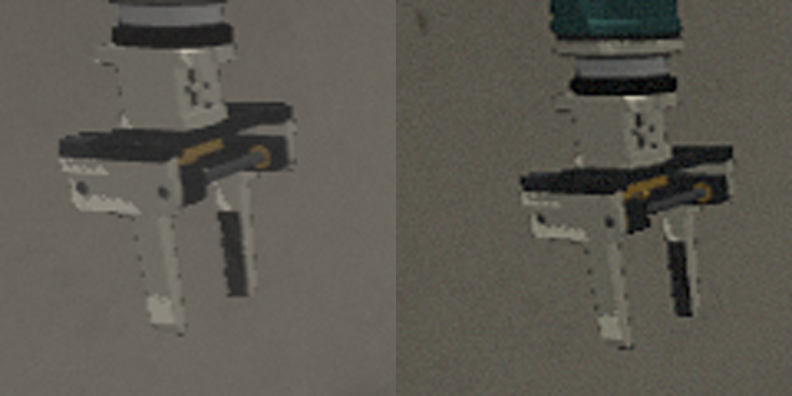

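The pictures from all three cameras show the real fingertips about 38 mm behind the reported TCP. In the first scene picture the tips are at (124,100), where the reported TCP would put them at (125,117). They closed above the knob. I'll open, go 38 mm lower and watch the force.

```bash
python3 -m handwheel '[0,0,-3,0,0,0,-1, 0,0,-3,0,0,0,-1, 0,0,-3,0,0,0,-1, 0,0,-3,0,0,0,-1, 0,0,-3,0,0,0,-1, 0,0,-3,0,0,0,-1, 0,0,-3,0,0,0,-1, 0,0,-3,0,0,0,-1, 0,0,3,0,0,0,-1, 0,0,8,0,0,0,-1, 0,0,14,0,0,0,-1, 0,0,20,0,0,0,-1, 0,0,20,0,0,0,-1]'
python3 -m handwheel '[0,0,6,0,0,0,-1, 0,0,12,0,0,0,-1, 0,0,16,0,0,0,-1, 0,0,16,0,0,0,-0.3]'
python3 - <<'E'
from h import *
s=sense();print(s["position"],s["ft_force"],s["moment"],s["width"])
im=read_camera("wrist");cv2.imwrite("pics/w5.png",im[:,:,::-1])
a=[]
for c in ("scene","side"):
    im=read_camera(c)[:,:,::-1]
    a.append(cv2.resize(im[100:250,150:300],None,fx=2.6,fy=2.6,interpolation=2))
cv2.imwrite("pics/ss5.png",np.hstack(a))
E
```

```text
t: 4.82
position: [0.528, 0.0941, 0.0675]
tcp_rot: [0.972, 0.234, -0.001, -0.0]
ft_force: [0.1, -0.4, -0.8]
width: 0.0843
t: 5.15
position: [0.5274, 0.094, 0.0503]
tcp_rot: [0.972, 0.234, -0.002, -0.0]
ft_force: [0.3, -0.6, 0.4]
width: 0.0899
[0.5274 0.094  0.0503] [ 0.2864 -0.6068  0.3914] [-0.0099  0.1582 -0.0399] 0.08985068771241138
```

View pics/ss5.png

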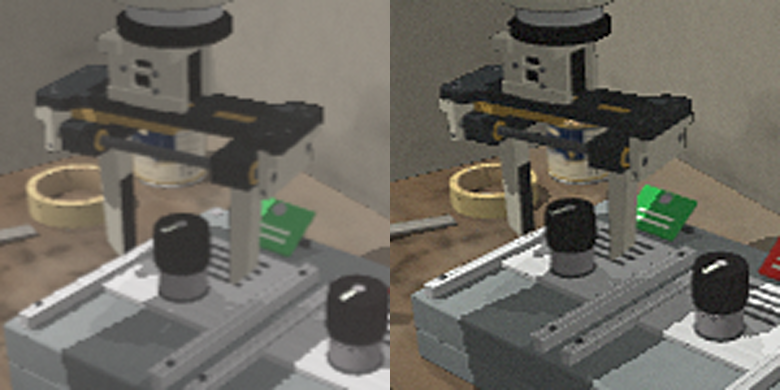

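View pics/w5.png

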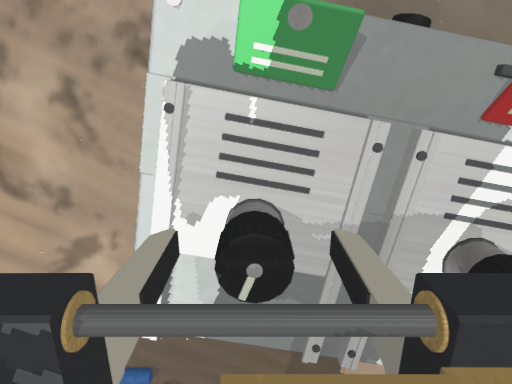

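```bash
python3 -m handwheel '[1.2,0.5,0,0,0,0,1, 1.2,0.5,0,0,0,0,1, 1.2,0.5,0,0,0,0,1, 1.2,0.5,0,0,0,0,1, 1.2,0.5,0,0,0,0,1, 1.2,0.5,0,0,0,0,1, 1.2,0.5,0,0,0,0,1, 1.2,0.5,0,0,0,0,1, 1.2,0.5,0,0,0,0,1]' 40
python3 - <<'E'
from h import *
s=sense();print(s["position"],s["ft_force"],s["moment"],s["width"],s["joint_pos"])
E
```

```text
t: 6.05
position: [0.5293, 0.0945, 0.0518]
tcp_rot: [0.972, 0.234, -0.001, -0.0]
ft_force: [-3.6, 4.5, 3.2]
width: 0.0398
[0.5293 0.0945 0.0518] [-3.6191  4.4777  3.2235] [0.8174 0.6803 0.0419] 0.039827319214859686 [ 0.1289 -0.1193  1.8872  0.0005  1.3754  1.227 ]
```

```bash
python3 -m handwheel '[0,0,-3,0,0,0,1, 0,0,-6,0,0,0,1, 0,0,-9,0,0,0,1, 0,0,-10.5,0,0,0,1, 0,0,-10.5,0,0,0,1]'
python3 - <<'E'
from h import *
s=sense();print(s["position"],s["ft_force"],s["moment"],s["width"])
im=read_camera("wrist");cv2.imwrite("pics/w6.png",im[:,:,::-1])
a=[]
for c in ("scene","side"):
    im=read_camera(c)[:,:,::-1]
    a.append(cv2.resize(im[100:250,150:300],None,fx=2.6,fy=2.6,interpolation=2))
cv2.imwrite("pics/ss6.png",np.hstack(a))
E
```

```text
t: 6.47
position: [0.5291, 0.0945, 0.0624]
tcp_rot: [0.972, 0.234, -0.001, -0.0]
ft_force: [-1.9, 3.0, -5.7]
width: 0.0394
[0.5291 0.0945 0.0624] [-1.8976  3.0457 -5.7147] [ 0.5388  0.3366 -0.0343] 0.03938976504679581
```

View pics/ss6.png

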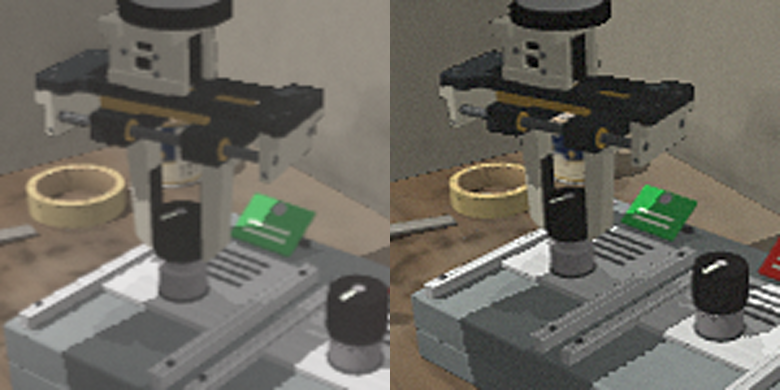

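View pics/w6.png

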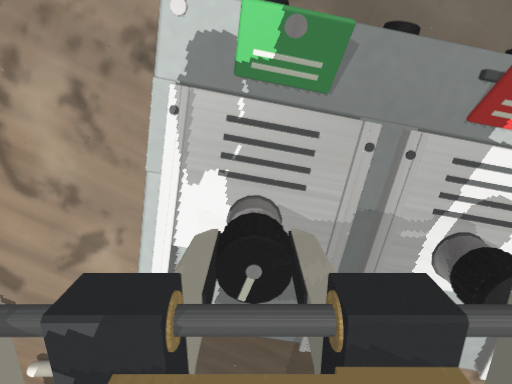

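```bash
python3 -m handwheel '[0,0,0,0,0,-0.12,1, 0,0,0,0,0,-0.24,1, 0,0,0,0,0,-0.36,1, 0,0,0,0,0,-0.48,1, 0,0,0,0,0,-0.60,1, 0,0,0,0,0,-0.72,1, 0,0,-0.5,0,0,-0.84,1, 0,0,-1,0,0,-0.96,1, 0,0,-1.5,0,0,-1.08,1, 0,0,-2,0,0,-1.2,1, 0,0,-2,0,0,-1.2,1]'
python3 - <<'E'
from h import *
s=sense();print(s["position"],s["ft_force"],s["moment"],s["width"],s["joint_pos"])
im=read_camera("wrist");cv2.imwrite("pics/w7.png",im[:,:,::-1])
E
```

```text
t: 7.53
position: [0.5289, 0.0947, 0.064]
tcp_rot: [0.667, 0.745, -0.001, -0.001]
ft_force: [-3.0, 4.8, -4.2]
width: 0.0396
[0.5289 0.0947 0.064 ] [-2.9692  4.8127 -4.1947] [ 0.9666  0.3767 -0.0179] 0.03964244140239008 [ 0.129  -0.1284  1.8751  0.0011  1.3975  0.0185]
```

View pics/w7.png

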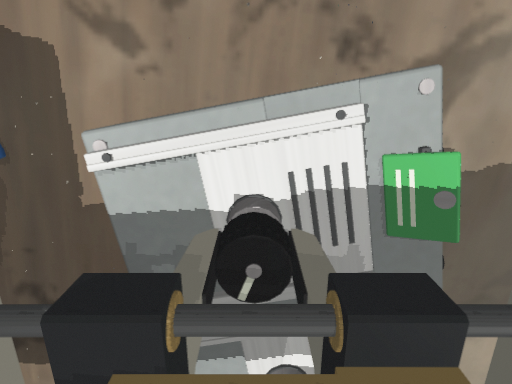

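```bash
python3 -m handwheel '[0,0,-0.6,0,0,-0.12,1, 0,0,-1.2,0,0,-0.24,1, 0,0,-1.8,0,0,-0.36,1, 0,0,-2.4,0,0,-0.48,1, 0,0,-3,0,0,-0.60,1, 0,0,-3.6,0,0,-0.72,1, 0,0,-4.2,0,0,-0.84,1, 0,0,-4.4,0,0,-0.94,1, 0,0,-4.4,0,0,-1.04,1, 0,0,-4.4,0,0,-1.12,1, 0,0,-4.4,0,0,-1.18,1, 0,0,-4.4,0,0,-1.18,1]'
python3 - <<'E'
from h import *
s=sense();print(s["position"],s["ft_force"],s["moment"],s["width"],s["joint_pos"])
im=read_camera("wrist");cv2.imwrite("pics/w8.png",im[:,:,::-1])
E
```

```text
t: 8.58
position: [0.5285, 0.0948, 0.0678]
tcp_rot: [0.141, 0.99, 0.0, -0.002]
ft_force: [-3.0, 5.3, -8.4]
width: 0.0393
[0.5285 0.0948 0.0678] [-3.0178  5.2595 -8.4087] [0.9084 0.4423 0.0383] 0.039306930084466174 [ 0.1291 -0.1313  1.8712  0.0015  1.4054 -1.1585]
```

View pics/w8.png

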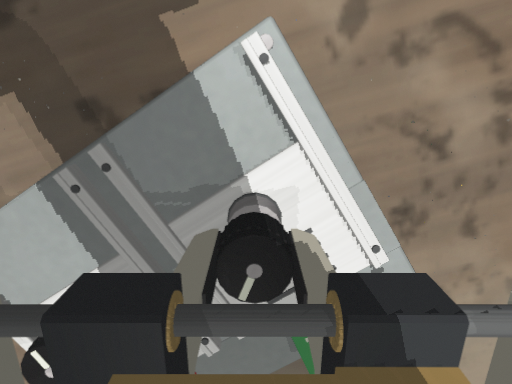

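```bash
python3 -m handwheel '[0,0,0,0,0,-0.1,1, 0,0,0,0,0,-0.2,1, 0,0,0,0,0,-0.2,1]'
python3 - <<'E'
from h import *
s=sense();print(s["position"],s["ft_force"],s["moment"],s["joint_pos"][5])
E
python3 -m handwheel '[0,0,0,0,0,-0.1,1, 0,0,0,0,0,-0.2,1, 0,0,0,0,0,-0.2,1]'
python3 - <<'E'
from h import *
s=sense();print(s["position"],s["ft_force"],s["moment"],s["joint_pos"][5])
im=read_camera("wrist");cv2.imwrite("pics/w9.png",im[:,:,::-1])
E
```

```text
t: 8.88
position: [0.5289, 0.0945, 0.068]
tcp_rot: [0.043, 0.999, 0.0, -0.002]
ft_force: [1.7, -0.1, -7.0]
width: 0.0396
[0.5289 0.0945 0.068 ] [ 1.7122 -0.0942 -7.0085] [ 0.1064 -0.2412 -0.6497] -1.3564231674289815
t: 9.13
position: [0.5292, 0.0945, 0.0682]
tcp_rot: [-0.057, 0.998, 0.0, -0.001]
ft_force: [0.8, 3.0, -4.4]
width: 0.0395
[0.5292 0.0945 0.0682] [ 0.7953  3.0185 -4.4442] [ 0.5004 -0.1761 -0.6346] -1.556151149189367
```

View pics/w9.png

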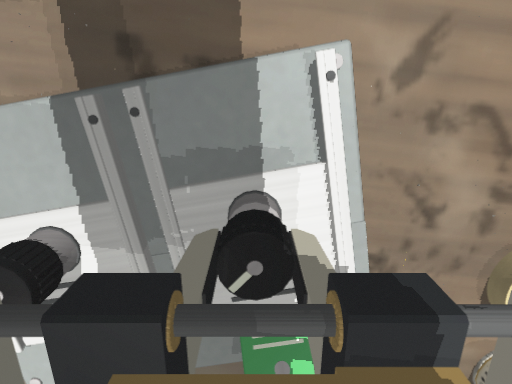

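The wrist moment rose to 0.65 N m and the knob began slipping in the jaws: the pointer turned about 0.3 rad relative to the gripper. That is the end stop, and the total lift is 16.2 mm. Next is the slide.

Run:
```python
from h import *
s=sense();u=-np.array([np.cos(.285),np.sin(.285),0]);Q=R.from_quat(s["tcp_rot"]).inv()
for d in (6,12,20,62): print(d,Q.apply(u*d))
```

```text
6 [ 5.9069 -1.0526  0.0132]
12 [11.8139 -2.1053  0.0263]
20 [19.6898 -3.5088  0.0438]
62 [ 61.0383 -10.8771   0.1359]
```

```bash
python3 -m handwheel '[3,-0.5,0,0,0,0,1, 6,-1,0,0,0,0,1, 10,-1.8,0,0,0,0,1, 14,-2.5,0,0,0,0,1, 14,-2.5,0,0,0,0,1]'
python3 -c "
from h import *
s=sense();print(s['position'],s['ft_force'],s['moment'])
im=read_camera('wrist');cv2.imwrite('pics/w10.png',im[:,:,::-1])
"
```

```text
t: 9.6
position: [0.5147, 0.0902, 0.0682]
tcp_rot: [-0.054, 0.999, 0.0, -0.001]
ft_force: [-2.2, 0.4, -5.6]
width: 0.0396
[0.5147 0.0902 0.0682] [-2.2118  0.3725 -5.6094] [ 0.2549  0.497  -0.5765]
```

View pics/w10.png

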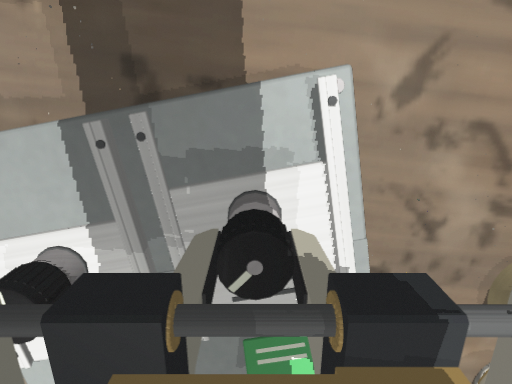

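The cover is sliding with the knob: its edge is unchanged relative to the gripper while the rails have moved. Now the rest of the slide.

```bash
python3 -m handwheel '[6,-1.1,0,0,0,0,1, 12,-2.1,0,0,0,0,1, 18,-3.2,0,0,0,0,1, 24,-4.3,0,0,0,0,1, 30,-5.4,0,0,0,0,1, 36,-6.4,0,0,0,0,1, 40,-7.1,0,0,0,0,1, 44,-7.8,0,0,0,0,1, 47,-8.4,0,0,0,0,1, 47,-8.4,0,0,0,0,1]'
python3 -c "
from h import *
s=sense();print(s['position'],s['ft_force'],s['moment'],np.linalg.norm(s['position'][:2]-[.529,.0945]))
"
```

```text
t: 10.48
position: [0.4704, 0.0772, 0.0693]
tcp_rot: [-0.054, 0.999, 0.001, 0.001]
ft_force: [14.7, 5.1, -7.6]
width: 0.0398
[0.4704 0.0772 0.0693] [14.6582  5.117  -7.5872] [ 1.0533 -2.4125 -0.0279] 0.06110713706007726
```

```bash
python3 -m handwheel '[0,0,0,0,0,0,1, 0,0,0,0,0,0,-1, 0,0,0,0,0,0,-1, 0,0,0,0,0,0,-1, 0,0,0,0,0,0,-1, 0,0,0,0,0,0,-1, 0,0,0,0,0,0,-1, 0,0,-20,0,0,0,-1, 0,0,-50,0,0,0,-1, 0,0,-80,0,0,0,-1, 0,0,-110,0,0,0,-1, 0,0,-130,0,0,0,-1, 0,0,-130,0,0,0,-1]'
python3 - <<'E'
from h import *
s=sense();print(s["position"],s["ft_force"],s["width"])
im=read_camera("wrist");cv2.imwrite("pics/w11.png",im[:,:,::-1])
a=[]
for c in ("scene","side"):
    im=read_camera(c)[:,:,::-1]
    a.append(cv2.resize(im[130:310,150:350],None,fx=2,fy=2,interpolation=2))
cv2.imwrite("pics/ss11.png",np.hstack(a))
E
```

```text
t: 11.57
position: [0.4714, 0.0771, 0.2039]
tcp_rot: [-0.054, 0.999, 0.001, 0.004]
ft_force: [0.0, 0.1, -0.0]
width: 0.093
[0.4714 0.0771 0.2039] [ 0.0042  0.1443 -0.0321] 0.09298711663792181
```

View pics/ss11.png

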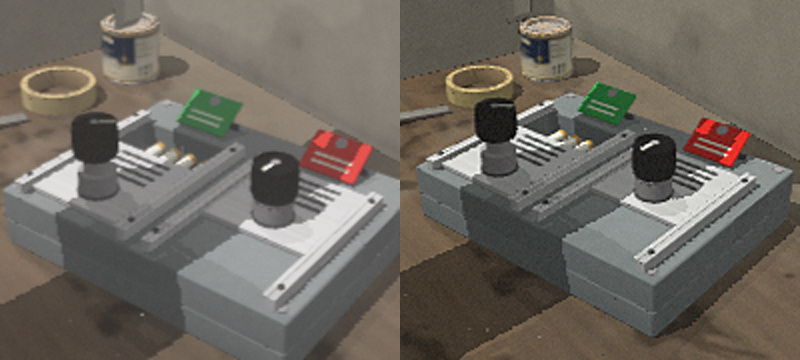

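View pics/w11.png

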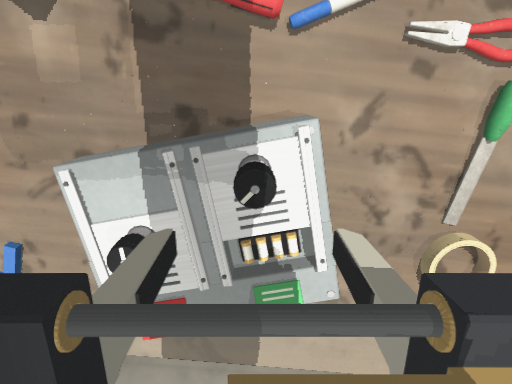

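Run:
```python
from h import *
im=cv2.imread("pics/w11.png");cv2.imwrite("pics/w11z.png",cv2.resize(im[140:300,200:340],None,fx=3.6,fy=3.6,interpolation=2))
s=sense()
L=ray("wrist",(255,188.5),.137,s);P=ray("wrist",(242,203),.137,s)-L
d=L[:2]-[.5287,.0941];u=-np.array([np.cos(.285),np.sin(.285)])
print(L,d@u,"pointer",np.arctan2(P[1],P[0])+np.pi-.285)
```

```text
[0.4669 0.0775 0.137 ] 0.06394895229519881 pointer 2.2560674221852417
```

View pics/w11z.png

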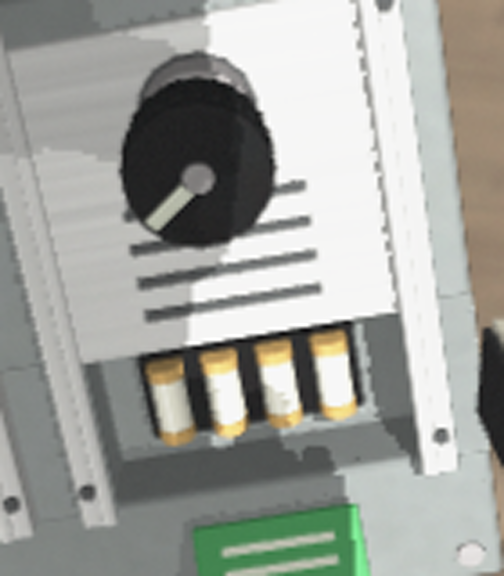

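```bash
python3 -c "
from h import *
print(sense()['t']);finish_job()"
```

```text
11.7167
the job is handed in; nothing more can be done
```

The left bay, the one with the green tag behind it, is open and its fuses are showing. I handed the job in at 11.7 s with the gripper open and clear of everything. I pulled the knob up about 10.5 mm, unscrewed it counter-clockwise to its stop in one grasp, and slid the cover forward to its end.

**Screw parked:** It rose 16.2 mm in total. At the stop the wrist torque reached 0.65 N m and the knob slipped in the jaws. After release the pointer read 2.26 rad, against an end stop of 2.2.

**Cover open:** The tool moved 61 mm before pressing on the stop with about 15 N. The wrist camera put the travel at 64 mm. That disagrees slightly with the 60 mm full travel, but is within what I expect from the picture reading and calibration.

**Red-tag bay:** I never touched it. The last pictures show its knob down and its cover shut.

**First grasp failed:** The fingertips are really about 38 mm behind the TCP position the robot reports, so the fingers closed just above the knob. The pictures showed this, and I went lower and gripped it properly. Nothing was moved by that miss.

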